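Put the slip gauge away and click its slide-cover case shut

TASK

Lay the wider of the two small steel slip gauges flat in the open well of the wooden gauge case and let go of it. Then push the case's sliding cover shut along its rails until the spring tab clicks past the ledge, stop there without forcing the cover on against the rubber buffer, and leave it latched. Do not disturb the other things on the bench.

Things in the scene. Friction and masses are not known exactly. Their poses are not given: they have to be found in the camera images.
- gauge_mid (a point): The slip gauge to put away: a plain steel block, 20 mm (own x) x 35 mm (own y) x 9 mm high, 70 g, lying flat on the bench to the left of the case; the wider of two. This point is its centre, half-way up. Grasp it across the 20 mm width.
- case: Wooden gauge case screwed to the bench, 232 mm long (own x, the cover's closing direction, away from the robot) and 104 mm wide (y); origin at bench level, 95 mm from its near end. An aluminium rail on each long side, tops 42 mm above the bench, inner edges at y = +-40 mm. Well: x -38 to +18, y +-42 mm, floor 10 mm up, walls 25 to 31 mm high; the open cover leaves all of it free.
- well_floor (a point): Centre of the open part of the well, on its floor, 10 mm above the bench (case x = -10 mm, y = 0). The axes are the case's. Fingers that close along the case's y have the most room (80 mm between the rails).
- cover_grip (a point): Centre of the grip ridge across the sliding cover: 10 mm thick (x), 60 wide (y), 14 high; this point is half-way up, 44 mm above the bench. Push its near (-x) face or pinch it. Axes as the case. The grey plate below: top 37 mm above the bench, 90 mm wide, from 95 mm behind to 60 mm ahead of the ridge. Shut, the ridge stands at case x = +39 mm, +-14 mm.
- cover (a joint): Cover travel in m: 0 fully open, grows as it closes; starts at 0 to 0.010. Friction 1 to 2 N. The tab meets the ledge between 0.100 and 0.129 and drops behind it 32 mm later, at 0.132 to 0.161: the catch plate with ledge and buffer is set anywhere within +-14 mm along its slots and is not measured, so go by feel.
- tab (a joint): Bending of the spring tab in rad: a steel tongue 14 x 27 mm in the slot near the cover's leading edge, with a 4 mm hook under its free end. 0 relaxed, about 0.15 on top of the ledge, snaps back to 0 as it drops behind. Riding up takes a push of about 5 to 9 N, sliding along the top 3 to 6 N.
- end_block: The far (+x) end of the case (origin as the case's), with the steel catch plate, its ledge 24 mm wide (y) and 22 mm long, and the black rubber buffer 44 mm wide. About 2 mm after the click the cover's leading edge meets the buffer, which then pushes back 10 N for each further mm. More than 14 N on ledge or buffer damages it.
- thin_gauge_mid (a point): Bystander: the narrow slip gauge, 12 x 35 x 9 mm, lying on the bench near the wide one; its centre. The two may stand in each other's place.
- setting_block: Bystander: steel setting block standing upright, 12 x 36 x 78 mm; origin under its centre.
- micrometer: Bystander: outside micrometer, 44 x 132 x 16 mm, lying; origin under its centre.
- ring_gauge: Bystander: ring gauge, 62 mm across, 20 mm high; origin under its centre.
- plug_gauge: Bystander: double-ended plug gauge, 112 x 27 x 24 mm, lying; origin under its centre.

How it is judged:
By the outcome, as a careful person would: the job done as asked, in the order asked, and still so for the second after the job is handed in, with the robot touching nothing.
It also fails if it takes over 54 s, if anything falls off the work surface, if the arm or the gripper's body presses on something with over 40 N, if the wrist force passes 120 N, or if a joint passes its speed limit or range.

ROBOT

A 6-joint arm with a two-finger parallel gripper is mounted at the origin on a cart in front of the work surface, level with it; the furniture and walls round the work are solid. World frame = base frame: x ahead of the robot, y to its left, z up, the work surface at z = 0. Lengths are in m, angles in rad, forces in N, time in s.
With the tool pointing down it reaches from about 0.35 to 0.875 m from the base axis. Payload 15.5 kg.
Tool frame: the origin (TCP) lies at the very end of the fingers, on their centre line; the grasp point (between the pads) lies 19 mm behind it (grasp_offset is the distance from the TCP to the grasp point, in m); z points along the fingers, y is the line along which they close (so a half turn about z gives the same grasp; the last joint's range is limited). The gripper opens to 85 mm and grips with 20 to 120 N. Pads are 22 mm wide; open, the fingers measure 114 mm over their backs; the gripper's body (76 mm by 85 mm) begins 54 mm behind the grasp point. The pads swing forward as they close: fully open they stand 13 mm farther back than shut.
Start: joints at [1.212, 0.494, 1.345, -0, 1.302, -0.096], TCP at [0.162, 0.604, 0.231] pointing down, gripper open.
Joint ranges: [-2.91, 2.91], [-0.82, 2.16], [0.22, 2.67], [-1.22, 4.37], [0.12, 2.79], [-3.08, 3.08]. Speed limits (rad/s): [1.89, 1.89, 2.57, 3.01, 3.01, 3.01].

INTERFACE

Orientations are given as a unit quaternion [x, y, z, w].
In Python, from cell import read_state, camera, sign_off, spot_in, grasp_offset gives the robot as it stands.
- The arm moves only by the tool apply_moves, never from a script. Its argument "targets" is text: rows parted by semicolons, each of 5 numbers parted by spaces: the shift along the tool's x, y, z in m, then the turn about the tool's z in rad, then the finger opening in m, from 0 to 0.0854. A call has 1 to 12 rows; each row shifts and turns the commanded pose from where the row before left it, along the tool's axes as they then stand; what a row does not reach is not made up. A row lasts 1/12 s, in which the tool goes at most 41.7 mm and 7.16 degrees, less where a joint would pass 70% of its speed; a pose out of reach is approached as far as the arm can. A call is refused whole if a number of a shift passes 0.0417 or a number of a turn 0.125, either way. A call with a gripper value outside its range is refused whole. The fingers move at their own pace and stop on an object; "squeeze" is the grip in N (left out, the last holds). Time passes only in rows, so rows that do not move let the fingers close. It gives the time, the measured TCP pose, the force, the opening and the grip force at its end, in the units of the state.
- read_state(): the state, without advancing time (a new reading comes with each control period).
- camera(name): name is "scene" or "top"; returns a dict with "frame" (480x640x3 uint8, red, green, blue), "mtx" (3x3 intrinsics, pixels), "R" (3x3) and "t" (3): a world point X has camera coordinates R X + t. Camera axes: x right, y down, z forward; pixel columns grow to the right and rows downward; lengths in m; the calibration is good to about 2 mm. A picture is of the moment at which its call begins. There is no depth.
- sign_off(): hands the job in; it is judged then, once.
Trained networks look in the newest picture that a camera, given by its name, has taken for a name from the list of things; names that differ only in an ending like _2 or _b are one class to them, and where a whole thing is asked for, a point or a joint stands for the part that bears it (a point fixed in the world has none). Each returns a list of dicts, best first, with "score" (0 to 1); they miss things now and then, are a little off and sometimes report something else, mostly with a low value. They report only what shows in the picture. A call takes as long as a camera call.
- spot_in(camera, query): "bbox" ([left, top, right, bottom] in pixels, round what is visible of it).
The state is a dict: "t": time; "joint_positions": joint angles; "qd": joint speeds; "joint_torque": joint torques, N m; "tcp_pos": TCP position; "eef_rot": TCP orientation; "wrist_force": force on the tool from outside, world axes, zero at the start; "wrist_torque": the same for the moment, N m; "opening": opening from 0.0 (shut) to 1.0 (fully open); "finger_force": force on a finger pad.
Only numpy, scipy, OpenCV 4.12 (cv2) and the standard library are available. Lean on these libraries where they do the work, as an engineer would, in place of code of your own. Each camera call takes 0.05 s, during which the arm holds its last target. There are 200 camera calls.

## Working session

There is one attempt and no reset: what is moved stays moved. The work goes in short steps, Python scripts to look and compute and a tool call to move; the robot and the scene stay as the last step left them, time stands still between calls to the robot, and variables do not carry over. Pictures are saved under pics/ and viewed, at most 10 in all, crops included, and the job is handed in when it is done.

Besides the shell and the picture viewer there is one more tool, called in YAML: its name, and indented under it one key for each argument. apply_moves: Moves the arm, as the interface text tells. Its arguments: {"type":"object","properties":{"targets":{"type":"string"},"squeeze":{"type":"number"}},"required":["targets"]}

```bash
mkdir -p pics; ls; cat > h.py <<'E'
import numpy as np, cv2, time
from cell import read_state, camera, sign_off, spot_in, grasp_offset
def shot(n,f=None):
    c=camera(n)
    if f: cv2.imwrite('pics/'+f,c['frame'][:,:,::-1])
    return c
def ray(c,uv,z):
    K=np.array(c['mtx']);R=np.array(c['R']);t=np.array(c['t'])
    d=R.T@np.linalg.solve(K,[uv[0],uv[1],1.]);o=-R.T@t
    return o+d*(z-o[2])/d[2]
def proj(c,X):
    p=np.array(c['mtx'])@(np.array(c['R'])@np.array(X)+np.array(c['t']));return p[:2]/p[2]
E
python3 - <<'E'
from h import *
s=read_state();print({k:np.round(v,3) for k,v in s.items()},grasp_offset)
for n in('scene','top'):
    c=shot(n,n+'0.png')
    print(n,np.round(-np.array(c['R']).T@np.array(c['t']),3),np.array(c['mtx'])[0,0])
    for q in('gauge_mid','thin_gauge_mid','case','cover_grip','end_block','setting_block','micrometer','ring_gauge','plug_gauge'):
        for d in spot_in(n,q)[:2]:print(q,round(d['score'],2),np.round(d['bbox'],1))
E
```

```text
pics
{'t': np.float64(0.0), 'joint_positions': array([ 1.213,  0.494,  1.346,  0.   ,  1.303, -0.095]), 'qd': array([-0.001, -0.001,  0.002,  0.001,  0.001,  0.001]), 'joint_torque': array([-6.0000e-03, -8.8215e+01, -3.8387e+01, -1.0000e-03,  1.0000e-02,
        0.0000e+00]), 'tcp_pos': array([0.162, 0.603, 0.231]), 'eef_rot': array([ 0.131,  0.991, -0.001, -0.   ]), 'wrist_force': array([ 0.031,  0.63 , -0.394]), 'wrist_torque': array([0.036, 0.007, 0.03 ]), 'finger_force': np.float64(0.0), 'opening': np.float64(1.0)} 0.0187
scene [-0.033 -0.736  0.6  ] 531.1662448296184
thin_gauge_mid 0.66 [256.2 227.1 421.1 287.3]
thin_gauge_mid 0.58 [340.4 339.5 402.2 385.8]
case 0.57 [254.4 228.  422.4 291.6]
cover_grip 0.68 [253.4 249.6 341.6 290. ]
end_block 0.75 [358.6 239.1 401.9 260.8]
setting_block 0.37 [254.5 247.8 338.2 287. ]
micrometer 0.79 [181.8 201.  236.3 212.8]
micrometer 0.4 [288.3 181.8 298.5 213. ]
ring_gauge 0.63 [460.9 300.1 495.9 330.8]
plug_gauge 0.92 [340.4 338.6 402.7 384.5]
plug_gauge 0.26 [461.5 299.4 495.9 328.5]
top [0.328 0.011 1.294] 492.3003028786019
thin_gauge_mid 0.51 [153.8 262.1 200.8 292.8]
thin_gauge_mid 0.46 [213.8 237.5 230.1 247.2]
case 0.69 [298.6 170.7 354.7 299.4]
cover_grip 0.86 [297.5 237.1 342.1 301.4]
end_block 0.59 [322.  184.9 351.4 219.6]
end_block 0.31 [212.7 199.5 229.2 212. ]
setting_block 0.49 [212.1 197.4 229.2 208.9]
micrometer 0.57 [154.8 260.4 203.7 290.6]
ring_gauge 0.85 [416.6 186.3 438.2 211.5]
plug_gauge 0.77 [403.1 283.5 445.5 296.4]
```

```bash
python3 - <<'E'
import cv2
a=cv2.imread('pics/top0.png')[150:320,140:360];cv2.imwrite('pics/t1.png',cv2.resize(a,None,fx=3.5,fy=3.5,interpolation=cv2.INTER_CUBIC))
a=cv2.imread('pics/scene0.png')[170:370,180:440];cv2.imwrite('pics/s1.png',cv2.resize(a,None,fx=3,fy=3,interpolation=cv2.INTER_CUBIC))
E
```

```text
(no output)
```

View pics/t1.png

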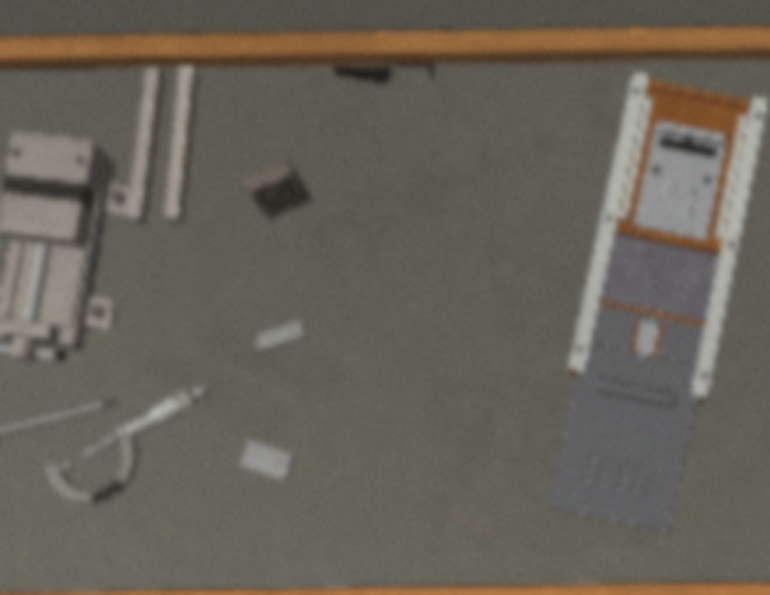

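View pics/s1.png

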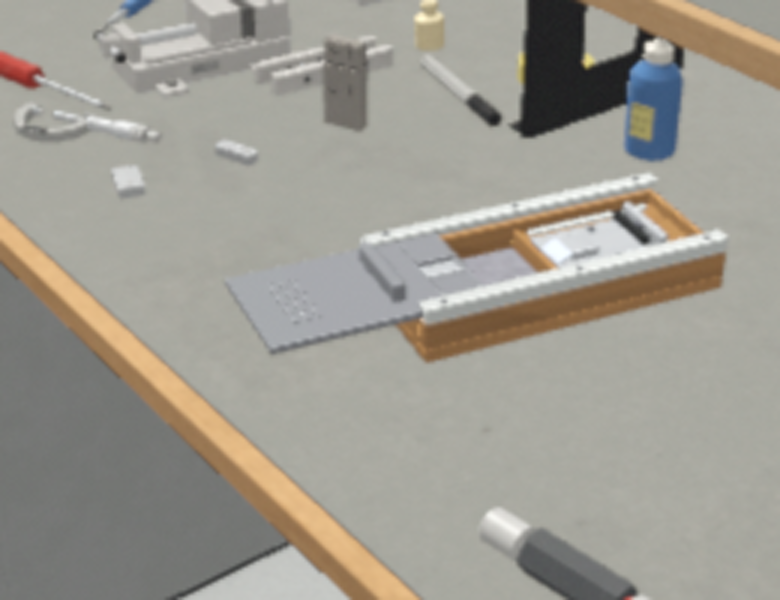

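The top crop shows the wide gauge at about (216, 281) px and the narrow one at (220, 245). The case is turned by about 11°, with white rails, an open well and the ridge at about (322, 262). The scene view agrees: the wide gauge is nearer the robot, the cover is open and the well is empty. The arm is out of view.

```bash
python3 - <<'E'
from h import *
c=shot('top');s=shot('scene')
def rect(c,box,thr,z,up=6):
    l,t,r,b=box;g=cv2.cvtColor(c['frame'],cv2.COLOR_RGB2GRAY)[t:b,l:r]
    g=cv2.resize(g,None,fx=up,fy=up,interpolation=cv2.INTER_CUBIC)
    th=thr if thr else cv2.threshold(g,0,255,cv2.THRESH_OTSU)[0]
    m=(g>th).astype(np.uint8)
    cs,_=cv2.findContours(m,0,1);out=[]
    for k in sorted(cs,key=cv2.contourArea)[::-1][:2]:
        p=k[:,0,:].astype(float);p=(p+.5)/up-.5+[l,t]
        w=np.array([ray(c,q,z)[:2] for q in p]).astype(np.float32)
        R=cv2.minAreaRect(w);M=cv2.moments(w);out.append((R,M['m10']/M['m00'],M['m01']/M['m00'],th))
        print(np.round(np.array(R[0]),4),np.round(R[1],4),round(R[2],1),'cent',round(M['m10']/M['m00'],4),round(M['m01']/M['m00'],4),th)
        print(np.round(cv2.boxPoints(R),4).tolist())
print('wide top');rect(c,(202,270,230,292),0,.009)
print('thin top');rect(c,(205,236,235,255),0,.009)
print('wide scene');rect(s,(208,218,238,240),0,.007)
print('thin scene');rect(s,(245,212,272,226),0,.007)
print('rails top');rect(c,(295,165,365,270),195,.042)
for n,z in(('top',.051),):
  for p in((322,262),):print(ray(c,p,z))
E
```

```text
wide top
[0.4611 0.2633] [0.0361 0.0215] 71.4 cent 0.4612 0.2636 119.0
[[0.44519999623298645, 0.24959999322891235], [0.46549999713897705, 0.24269999563694], [0.4771000146865845, 0.2768999934196472], [0.45669999718666077, 0.28380000591278076]]
thin top
[0.5557 0.2551] [0.0134 0.0368] 18.0 cent 0.5559 0.2549 112.0
[[0.5436000227928162, 0.27059999108314514], [0.5550000071525574, 0.23559999465942383], [0.567799985408783, 0.23970000445842743], [0.5564000010490417, 0.27469998598098755]]
wide scene
[0.4612 0.2667] [0.0363 0.0217] 72.8 cent 0.4611 0.2666 187.0
[[0.445499986410141, 0.2526000142097473], [0.46619999408721924, 0.24609999358654022], [0.47699999809265137, 0.2806999981403351], [0.4562000036239624, 0.287200003862381]]
thin scene
[0.5559 0.2586] [0.0149 0.037 ] 20.7 cent 0.5558 0.2589 182.0
[[0.5424000024795532, 0.2732999920845032], [0.5554999709129333, 0.2387000024318695], [0.5694000124931335, 0.24400000274181366], [0.5564000010490417, 0.2786000072956085]]
rails top
[ 0.50103057 -0.01547768  0.051     ]
```

```bash
python3 - <<'E'
from h import *
c=shot('top');s=shot('scene')
g=cv2.cvtColor(c['frame'],cv2.COLOR_RGB2GRAY)[165:270,295:365]
print(g.max(),np.percentile(g,[50,80,90,95]))
up=6;G=cv2.resize(g,None,fx=up,fy=up,interpolation=cv2.INTER_CUBIC)
for th in (150,165):
  cs,_=cv2.findContours((G>th).astype(np.uint8),0,1)
  for k in sorted(cs,key=cv2.contourArea)[::-1][:3]:
    p=(k[:,0,:]+.5)/up-.5+[295,165]
    w=np.array([ray(c,q,.042)[:2] for q in p],np.float32);R=cv2.minAreaRect(w)
    vx,vy,_,_=cv2.fitLine(w,cv2.DIST_L2,0,.01,.01).ravel()
    print(th,np.round(R[0],4),np.round(R[1],4),round(R[2],1),'line deg',np.degrees(np.arctan2(vy,vx)))
    print(np.round(cv2.boxPoints(R),4).tolist())
# case geometry hypothesis check is left to overlay
E
```

```text
177 [ 94. 131. 153. 166.]
150 [ 0.6213 -0.0846] [0.0171 0.2143] 77.3 line deg -12.203968
[[0.5149000287055969, -0.06939999759197235], [0.7239999771118164, -0.11659999936819077], [0.7276999950408936, -0.09989999979734421], [0.5187000036239624, -0.05270000174641609]]
150 [ 0.6835 -0.0108] [0.0173 0.0995] 77.0 line deg -13.080313
[[0.6330999732017517, -0.00800000037997961], [0.7300000190734863, -0.030400000512599945], [0.7339000105857849, -0.01360000018030405], [0.636900007724762, 0.008799999952316284]]
150 [0.5778 0.0169] [0.0108 0.1141] 76.9 line deg -12.62815
[[0.5210000276565552, 0.02459999918937683], [0.632099986076355, -0.0013000000035390258], [0.6345000267028809, 0.009200000204145908], [0.5234000086784363, 0.03500000014901161]]
165 [ 0.6633 -0.0942] [0.0144 0.0928] 77.5 line deg -12.877237
[[0.6164000034332275, -0.09109999984502792], [0.7070000171661377, -0.1111999973654747], [0.710099995136261, -0.09719999879598618], [0.6194999814033508, -0.0771000012755394]]
165 [ 0.6836 -0.0097] [0.0123 0.0924] 77.0 line deg -13.159657
[[0.6371999979019165, -0.0052999998442828655], [0.7272999882698059, -0.026100000366568565], [0.7300000190734863, -0.014100000262260437], [0.6399999856948853, 0.0066999997943639755]]
165 [ 0.5649 -0.074 ] [0.0081 0.0898] 76.3 line deg -12.922069
[[0.5202999711036682, -0.06729999929666519], [0.6075999736785889, -0.08860000222921371], [0.609499990940094, -0.08070000261068344], [0.5221999883651733, -0.05950000137090683]]
```

```bash
cat > fit.py <<'E'
from h import *
from scipy.optimize import minimize
def P(c,X):
    q=np.array(c['mtx'])@(np.array(c['R'])@X.T+np.array(c['t'])[:,None]);return (q[:2]/q[2])
def samp(g,uv): return cv2.remap(g,uv[0].astype(np.float32)[None],uv[1].astype(np.float32)[None],cv2.INTER_LINEAR)[0]
xs=np.linspace(-105,147,127);ys=np.concatenate([np.arange(36,57),-np.arange(36,57)])
XX,YY=[a.ravel()/1000. for a in np.meshgrid(xs,ys)]
T=((abs(YY)>.04)&(abs(YY)<.052)&(XX>-.095)&(XX<.137)).astype(float)
T=cv2.GaussianBlur(T.reshape(42,127),(1,1),0).ravel()
def world(p,X,Y,z):
    co,si=np.cos(p[2]),np.sin(p[2]);return np.c_[p[0]+co*X-si*Y,p[1]+si*X+co*Y,np.full(np.size(X),z)]
def fitcase(cams,p0):
    gs=[cv2.GaussianBlur(cv2.cvtColor(c['frame'],cv2.COLOR_RGB2GRAY).astype(np.float32),(3,3),0) for c in cams]
    def f(p): return -sum(np.corrcoef(samp(g,P(c,world(p,XX,YY,.042))),T)[0,1] for g,c in zip(gs,cams))
    r=minimize(f,p0,method='Nelder-Mead',options=dict(initial_simplex=np.array(p0)+np.array([[0,0,0],[.01,0,0],[0,.01,0],[0,0,.05]]),xatol=1e-5,fatol=1e-6))
    return r.x,r.fun
E
python3 - <<'E'
from fit import *
c=shot('top');s=shot('scene')
a=np.mean([ray(c,q,.042)[:2] for q in((304.9,256.3),(340.6,262.9),(322.6,171.4),(356.6,178.6))],0)
p0=[a[0]-.021*.975,a[1]+.021*.22,-.223];print(p0)
for cams in([c],[s],[c,s]):
    p,f=fitcase(cams,p0);print(np.round(p,4),np.degrees(p[2]),f)
im=c['frame'][:,:,::-1].copy();up=4
out=[]
for cam in(c,s):
    im=cam['frame'][:,:,::-1]
    l,t,w,h=(290,160,80,145) if cam is c else (245,215,190,85)
    cr=cv2.resize(im[t:t+h,l:l+w],None,fx=4,fy=4,interpolation=cv2.INTER_CUBIC)
    for yy in(.04,.052,-.04,-.052):
        L=P(cam,world(p,np.array([-.095,.137]),np.array([yy,yy]),.042)).T
        L=((L-[l,t]+.5)*4).astype(int);cv2.line(cr,tuple(map(int,L[0])),tuple(map(int,L[1])),(0,0,255),1)
    for x,col in ((-.091,(0,255,0)),(-.096,(0,255,0)),(-.106,(0,255,0))):
        L=P(cam,world(p,np.array([x,x]),np.array([-.03,.03]),.051)).T
        L=((L-[l,t]+.5)*4).astype(int);cv2.line(cr,tuple(map(int,L[0])),tuple(map(int,L[1])),col,1)
    cr=cv2.copyMakeBorder(cr,0,590-cr.shape[0],0,0,0);out.append(cr)
o=np.hstack(out);o=cv2.resize(o,(800,int(o.shape[0]*800/o.shape[1])));cv2.imwrite('pics/fit.png',o)
E
```

```text
[np.float64(0.6006785487966084), np.float64(-0.03746089084560874), -0.223]
[ 0.6029 -0.036  -0.226 ] -12.949252599700063 -0.7489692034308998
[ 0.6014 -0.0362 -0.2252] -12.90414973988566 -0.8063871158049033
[ 0.6022 -0.0362 -0.226 ] -12.95058506575612 -1.5503552130323133
```

View pics/fit.png

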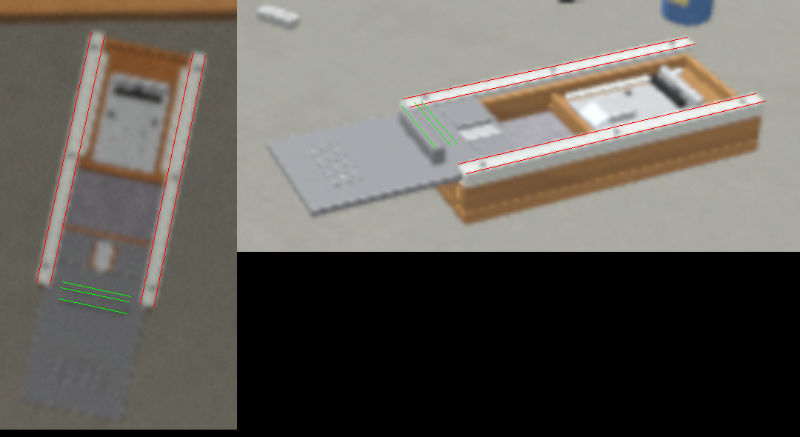

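The overlay matches: the red lines run along both rails in both views, and the ridge is next to the green line for case x of about -0.10. That puts the case at (0.602, -0.036) with yaw -12.95°, and the wide gauge at (0.461, 0.265) with its width axis at -18°. Next I move above the gauge.

apply_moves:
  targets: "-0.0314 -0.0208 0 0 0.0854;-0.0314 -0.0208 0 0 0.0854;-0.0314 -0.0208 0 0 0.0854;-0.0314 -0.0208 0 0 0.0854;-0.0314 -0.0208 0 0 0.0854;-0.0314 -0.0208 0 0 0.0854;-0.0314 -0.0208 0 0 0.0854;-0.0314 -0.0208 0 0 0.0854;-0.0314 -0.0208 0 0 0.0854;-0.0314 -0.0208 0 0 0.0854;-0.0314 -0.0208 0 0 0.0854;-0.0314 -0.0208 0 0 0.0854"
  squeeze: 40

```text
t: 2.3
tcp_pos: [0.4624, 0.263, 0.2315]
eef_rot: [0.131, 0.991, 0.0, 0.0]
wrist_force: [0.5, 1.0, 1.3]
opening: 0.999
finger_force: 0.0
```

apply_moves:
  targets: "0 0 0.01 0.125 0.05;0 0 0.01 0.125 0.05;0 0 0.01 0.125 0.05;0 0 0.01 0.125 0.05;0 0 0.01 0.125 0.05;0 0 0.01 0.125 0.05;0 0 0.01 0.125 0.05;0 0 0.01 0.125 0.05;0 0 0.01 0.125 0.05;0 0 0.01 0.125 0.05;0 0 0.01 0.12 0.05;0 0 0 0 0.05"

```text
t: 3.3
tcp_pos: [0.4607, 0.2643, 0.1198]
eef_rot: [0.731, 0.682, -0.001, -0.0]
wrist_force: [-0.7, -0.8, 0.2]
opening: 0.585
finger_force: 0.0
```

```bash
cat >> h.py <<'E'
from scipy.spatial.transform import Rotation as Ro
def where(tgt=None,yaw=None):
    s=read_state();R=Ro.from_quat(s['eef_rot']).as_matrix();p=np.array(s['tcp_pos'])
    ty=np.degrees(np.arctan2(R[1,1],R[0,1]))
    print('t',round(float(s['t']),2),'tcp',np.round(p,4),'toolY deg',round(ty,2),'tilt z',np.round(R[:,2],4),'F',np.round(s['wrist_force'],2),'open',round(float(s['opening'])*85.4,1),'ff',round(float(s['finger_force']),1),'J',np.round(s['joint_positions'],2))
    if tgt is not None:
        print('tool shift now',np.round(R.T@(np.array(tgt)-p),4))
    if yaw is not None:
        th=-np.radians(yaw-ty);R2=R@Ro.from_euler('z',th).as_matrix()
        print('turn',round(th,4),'shift after turn',np.round(R2.T@(np.array(tgt)-p),4))
E
python3 -c "
from h import *
where([.461,.265,.06],-18)"
```

```text
t 3.3 tcp [0.4607 0.2643 0.1198] toolY deg -3.93 tilt z [-2.e-03 -9.e-04 -1.e+00] F [-0.73 -0.84  0.19] open 50.0 ff 0.0 J [ 0.41  0.51  1.7  -0.    0.94  0.48]
tool shift now [0.0008 0.0004 0.0598]
turn 0.2456 shift after turn [0.0009 0.0002 0.0598]
```

apply_moves:
  targets: "0 0 0.02 0.123 0.05;0 0 0.02 0.123 0.05;0 0 0.02 0 0.045;0 0 0.015 0 0.045;0 0 0.01 0 0.045;0 0 0 0 0.045"

```text
t: 3.8
tcp_pos: [0.4608, 0.2644, 0.0351]
eef_rot: [0.806, 0.592, -0.001, -0.0]
wrist_force: [-0.5, -1.5, -0.8]
opening: 0.528
finger_force: 0.0
```

```bash
python3 -c "
from h import *
where([.461,.265,.002],-18)
c=shot('top','t2.png');s=shot('scene','s2.png')
a=cv2.resize(c['frame'][230:310,170:260],None,fx=4.4,fy=4.4,interpolation=2);b=cv2.resize(s['frame'][160:260,190:300],None,fx=3.6,fy=3.6,interpolation=2)
h=min(a.shape[0],b.shape[0]);cv2.imwrite('pics/g2.png',np.hstack([a[:h],b[:h]])[:,:,::-1])"
```

```text
t 3.8 tcp [0.4608 0.2644 0.0351] toolY deg -17.47 tilt z [-2.e-03 -9.e-04 -1.e+00] F [-0.51 -1.49 -0.76] open 45.1 ff 0.0 J [ 0.41  0.64  1.76 -0.    0.74  0.71]
tool shift now [0.0007 0.0001 0.0331]
turn 0.0093 shift after turn [0.0007 0.0001 0.0331]
```

View pics/g2.png

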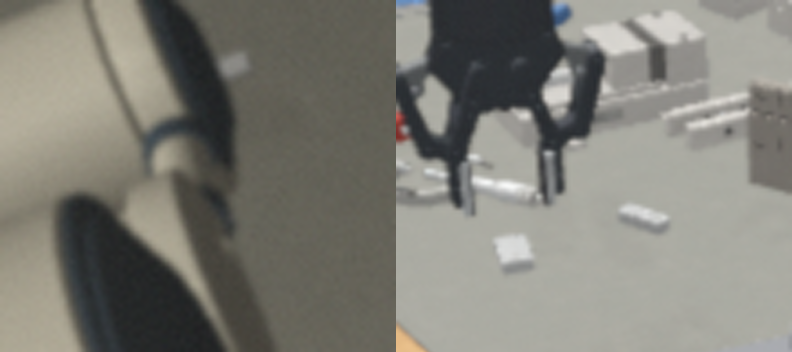

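The scene view (right) shows the open fingers straddling the wide gauge from above, with the narrow one clear to the side. I now descend and close.

apply_moves:
  targets: "0 0 0.015 0 0.045;0 0 0.012 0 0.045;0 0 0.005 0 0.045;0 0 0 0 0.045"

```text
t: 4.23
tcp_pos: [0.4614, 0.2646, 0.0044]
eef_rot: [0.807, 0.591, -0.0, -0.0]
wrist_force: [-0.2, 0.1, -0.2]
opening: 0.524
finger_force: 0.0
```

apply_moves:
  targets: "0 0 0 0 0.01;0 0 0 0 0.01;0 0 0 0 0.01;0 0 0 0 0.01;0 0 0 0 0.01;0 0 0 0 0.01"
  squeeze: 40

```text
t: 4.73
tcp_pos: [0.4618, 0.2648, 0.0053]
eef_rot: [0.807, 0.59, 0.001, 0.0]
wrist_force: [-1.1, -0.8, 6.6]
opening: 0.214
finger_force: 38.8
```

apply_moves:
  targets: "0 0 -0.005 0 0.01;0 0 -0.015 0 0.01;0 0 -0.03 0 0.01;0 0 -0.035 0 0.01;0 0 -0.035 0 0.01;0 0 0 0 0.01"

```text
t: 5.23
tcp_pos: [0.464, 0.2658, 0.1307]
eef_rot: [0.807, 0.59, 0.004, 0.001]
wrist_force: [2.6, 0.4, -0.1]
opening: 0.212
finger_force: 39.2
```

```bash
python3 -c "
from h import *
where([.602-.01*.9746,-.036+.01*.2241,.12],-102.95)
c=shot('top','t3.png');s=shot('scene','s3.png')
a=cv2.resize(s['frame'][120:260,180:320],None,fx=4,fy=4,interpolation=2)
cv2.imwrite('pics/g3.png',a[:,:,::-1])"
```

```text
t 5.23 tcp [0.464  0.2658 0.1307] toolY deg -17.63 tilt z [ 0.0081  0.0035 -1.    ] F [ 2.63  0.37 -0.11] open 18.1 ff 39.2 J [0.41 0.49 1.69 0.   0.95 0.72]
tool shift now [-0.2467  0.2129  0.0107]
turn 1.4891 shift after turn [0.1921 0.2633 0.0107]
```

View pics/g3.png

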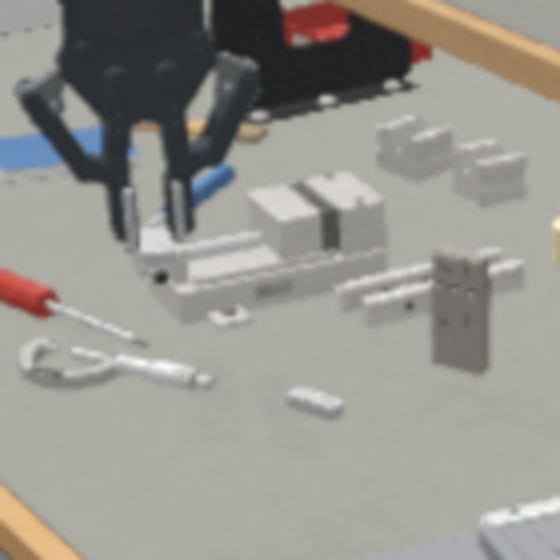

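The wide gauge is off the bench and held between the fingertips (crop about 155, 240). The narrow gauge, setting block and micrometer have not moved. Now I carry it over to the well.

apply_moves:
  targets: "-0.01 0.0085 0 0 0.01;-0.02 0.017 0 0 0.01;-0.025 0.022 0 0 0.01;-0.025 0.022 0 0 0.01;-0.025 0.022 0 0 0.01;-0.025 0.022 0 0 0.01;-0.025 0.022 0 0 0.01;-0.025 0.022 0 0 0.01;-0.025 0.022 0 0 0.01;-0.021 0.016 0 0 0.01;-0.014 0.0115 0 0 0.01;-0.0067 0.0059 0 0 0.01"

```text
t: 6.33
tcp_pos: [0.5894, -0.038, 0.123]
eef_rot: [0.808, 0.589, -0.001, -0.0]
wrist_force: [-1.1, 0.3, -0.9]
opening: 0.213
finger_force: 39.2
```

apply_moves:
  targets: "0 0 0 0.124 0.01;0 0 0 0.124 0.01;0 0 0 0.124 0.01;0 0 0 0.124 0.01;0 0 0 0.124 0.01;0 0 0 0.124 0.01;0 0 0 0.124 0.01;0 0 0 0.124 0.01;0 0 0 0.124 0.01;0 0 0 0.124 0.01;0 0 0 0.124 0.01;0 0 0 0.124 0.01"

```text
t: 7.33
tcp_pos: [0.5885, -0.0347, 0.1233]
eef_rot: [0.993, -0.115, -0.001, -0.0]
wrist_force: [0.6, 0.5, -0.1]
opening: 0.214
finger_force: 39.2
```

```bash
python3 -c "
from h import *
where([.5923,-.0338,.06],-102.95)"
```

```text
t 7.33 tcp [ 0.5885 -0.0347  0.1233] toolY deg -103.23 tilt z [-2.1e-03  4.0e-04 -1.0e+00] F [ 0.65  0.49 -0.12] open 18.3 ff 39.2 J [-0.16  0.57  1.55  0.    1.02  1.64]
tool shift now [ 0.0036 -0.0017  0.0633]
turn -0.0049 shift after turn [ 0.0036 -0.0017  0.0633]
```

apply_moves:
  targets: "0.0036 -0.0017 0.01 0 0.01;0 0 0.02 0 0.01;0 0 0.02 0 0.01;0 0 0.013 0 0.01;0 0 0 0 0.01"

```text
t: 7.75
tcp_pos: [0.5912, -0.0336, 0.0576]
eef_rot: [0.994, -0.11, -0.003, -0.0]
wrist_force: [-0.9, -0.5, -0.4]
opening: 0.213
finger_force: 39.2
```

```bash
python3 -c "
from h import *
where([.5923,-.0338,.016],-102.95)
s=shot('scene','s4.png')
a=cv2.resize(s['frame'][180:300,240:430],None,fx=4,fy=4,interpolation=2)
cv2.imwrite('pics/g4.png',a[:,:,::-1])"
```

```text
t 7.75 tcp [ 0.5912 -0.0336  0.0576] toolY deg -102.63 tilt z [-5.6e-03  9.0e-04 -1.0e+00] F [-0.85 -0.48 -0.42] open 18.2 ff 39.2 J [-0.16  0.66  1.59  0.    0.89  1.63]
tool shift now [ 0.0013 -0.0001  0.0416]
turn 0.0055 shift after turn [ 0.0013 -0.0001  0.0416]
```

View pics/g4.png

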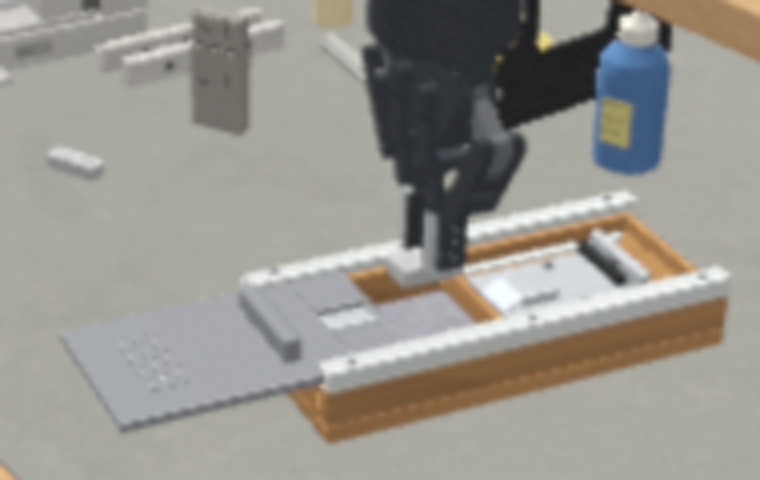

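The gauge hangs level just above the rails, about (346, 247) px, and slightly toward the near end relative to the fingers. I'll estimate its centre from the picture before lowering.

```bash
python3 -c "
from h import *
s=shot('scene')
c0=np.array([.602,-.036]);co,si=np.cos(-.226),np.sin(-.226)
def cs(p): d=p[:2]-c0;return np.round([co*d[0]+si*d[1],-si*d[0]+co*d[1]],4)
for n,uv,z in(('near-left top',(240+390/4,180+258/4),.061),('near bottom corner',(240+400/4,180+287/4),.0523),('near-right top',(240+401/4,180+275/4),.061),('far right bottom',(240+462/4,180+272/4),.0523)):print(n,cs(ray(s,uv,z)))
print('tcp',cs(np.array(read_state()['tcp_pos'])))
"
```

```text
near-left top [-0.0334  0.005 ]
near bottom corner [-0.0349 -0.0098]
near-right top [-0.0359 -0.0125]
far right bottom [ 0.0009 -0.0091]
tcp [-0.0094 -0.    ]
```

apply_moves:
  targets: "0.006 0 0 0.005 0.01;0 0 0.012 0 0.01;0 0 0.012 0 0.01;0 0 0.01 0 0.01;0 0 0.003 0 0.01;0 0 0 0 0.01;0 0 0 0 0.01"

```text
t: 8.43
tcp_pos: [0.599, -0.0355, 0.024]
eef_rot: [0.993, -0.115, -0.0, -0.0]
wrist_force: [0.1, 0.0, 0.1]
opening: 0.214
finger_force: 39.2
```

apply_moves:
  targets: "0 0 0.004 0 0.01;0 0 0.003 0 0.01;0 0 0 0 0.01;0 0 0 0 0.01"

```text
t: 8.77
tcp_pos: [0.5991, -0.0355, 0.0172]
eef_rot: [0.993, -0.115, -0.0, -0.0]
wrist_force: [0.3, 0.6, -0.3]
opening: 0.21
finger_force: 39.2
```

apply_moves:
  targets: "0 0 0.001 0 0.01;0 0 0 0 0.01;0 0 0 0 0.01"

```text
t: 9.02
tcp_pos: [0.5993, -0.0355, 0.0164]
eef_rot: [0.993, -0.115, 0.0, 0.0]
wrist_force: [0.0, 0.3, -0.6]
opening: 0.214
finger_force: 39.2
```

apply_moves:
  targets: "0 0 0.001 0 0.01;0 0 0 0 0.01;0 0 0 0 0.01"

```text
t: 9.27
tcp_pos: [0.5994, -0.0355, 0.0154]
eef_rot: [0.993, -0.115, 0.0, 0.0]
wrist_force: [0.7, -0.9, 1.8]
opening: 0.211
finger_force: 39.5
```

apply_moves:
  targets: "0 0 0.0005 0 0.01;0 0 0 0 0.01;0 0 0 0 0.01"

```text
t: 9.52
tcp_pos: [0.5994, -0.0355, 0.0153]
eef_rot: [0.993, -0.115, 0.0, 0.0]
wrist_force: [-2.5, 0.5, 11.6]
opening: 0.214
finger_force: 40.5
```

Touching the floor at TCP z = 0.0153, as predicted. I release and rise.

apply_moves:
  targets: "0 0 -0.0007 0 0.045;0 0 0 0 0.045;0 0 0 0 0.045;0 0 0 0 0.045;0 0 0 0 0.045;0 0 0 0 0.045"

```text
t: 10.02
tcp_pos: [0.5991, -0.0355, 0.0154]
eef_rot: [0.993, -0.115, -0.0, -0.0]
wrist_force: [-0.4, 0.1, -0.5]
opening: 0.528
finger_force: 0.0
```

apply_moves:
  targets: "0 0 -0.01 0 0.045;0 0 -0.02 0 0.045;0 0 -0.03 0 0.045;0 0 -0.035 0 0.045;0 0 -0.02 0 0.02;-0.035 0 0 0 0;-0.035 0 0 0 0;-0.035 0 0 0 0;-0.025 0 0 0 0;-0.01 0 0 0 0;0 0 0 0 0;0 0 0 0 0"

```text
t: 11.02
tcp_pos: [0.4638, -0.0037, 0.1312]
eef_rot: [0.993, -0.115, 0.001, 0.0]
wrist_force: [1.1, 0.1, -0.3]
opening: 0.003
finger_force: 0.0
```

```bash
cat > cs.py <<'E'
from h import *
c0=np.array([.602,-.036]);co,si=np.cos(-.226),np.sin(-.226)
def cs(p): d=np.array(p)[:2]-c0;return np.round([co*d[0]+si*d[1],-si*d[0]+co*d[1]],4)
def wo(x,y,z): return np.array([c0[0]+co*x-si*y,c0[1]+si*x+co*y,z])
E
python3 -c "
from cs import *
where(wo(-.133,0,.07),-102.95);print(cs(read_state()['tcp_pos']))
s=shot('scene','s5.png')
a=cv2.resize(s['frame'][170:300,240:430],None,fx=4.2,fy=4.2,interpolation=2)
cv2.imwrite('pics/g5.png',a[:,:,::-1])
for d in spot_in('scene','cover_grip')[:2]:print(d)
"
```

```text
t 11.02 tcp [ 0.4638 -0.0037  0.1312] toolY deg -103.18 tilt z [ 1.6e-03 -3.0e-04 -1.0e+00] F [ 1.08  0.1  -0.31] open 0.2 ff 0.0 J [-0.14  0.41  1.85 -0.    0.87  1.66]
tool shift now [0.0088 0.0005 0.0612]
turn -0.004 shift after turn [0.0088 0.0006 0.0612]
[-0.1419  0.0005]
{'bbox': [257.9, 248.9, 341.8, 289.9], 'score': 0.61}
```

View pics/g5.png

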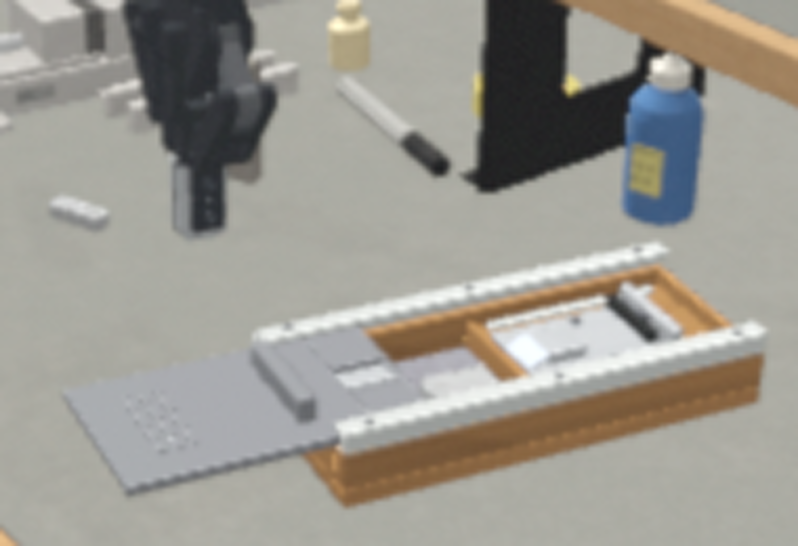

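The gauge lies flat in the well (crop about 460, 380) with the cover still open. The shut fingers are behind the ridge; I lower them to just above the plate.

apply_moves:
  targets: "0 0 0.03 -0.004 0;0 0 0.03 0 0;0 0 0.02 0 0;0 0 0.009 0 0;0 0 0 0 0;0 0 0 0 0"

```text
t: 11.62
tcp_pos: [0.4636, -0.0037, 0.0416]
eef_rot: [0.994, -0.113, -0.0, 0.0]
wrist_force: [0.0, -0.1, 0.1]
opening: -0.002
finger_force: 0.0
```

```bash
python3 -c "
from cs import *
where(wo(-.13,0,.041),-102.95);print(cs(read_state()['tcp_pos']))
"
```

```text
t 11.62 tcp [ 0.4636 -0.0037  0.0416] toolY deg -102.97 tilt z [-2.e-04  0.e+00 -1.e+00] F [ 0.01 -0.11  0.07] open -0.1 ff 0.0 J [-0.14  0.58  1.93 -0.    0.64  1.66]
tool shift now [0.0121 0.0005 0.0006]
turn -0.0003 shift after turn [0.0121 0.0005 0.0006]
[-0.1421  0.0005]
```

apply_moves:
  targets: "0.004 0 0 0 0;0.004 0 0 0 0;0.004 0 0 0 0;0.003 0 0 0 0;0.003 0 0 0 0;0.003 0 0 0 0;0.003 0 0 0 0;0.003 0 0 0 0;0.003 0 0 0 0;0.003 0 0 0 0;0.003 0 0 0 0;0.003 0 0 0 0"

```text
t: 12.62
tcp_pos: [0.5011, -0.0123, 0.0414]
eef_rot: [0.994, -0.113, -0.0, 0.0]
wrist_force: [-2.3, 1.0, 0.9]
opening: -0.003
finger_force: 0.9
```

apply_moves:
  targets: "0.005 0 0 0 0;0.005 0 0 0 0;0.005 0 0 0 0;0.005 0 0 0 0;0.005 0 0 0 0;0.005 0 0 0 0;0.005 0 0 0 0;0.005 0 0 0 0;0.005 0 0 0 0;0.005 0 0 0 0;0.003 0 0 0 0;0.002 0 0 0 0"

```text
t: 13.62
tcp_pos: [0.5551, -0.0248, 0.0415]
eef_rot: [0.994, -0.113, 0.0, 0.0]
wrist_force: [-1.7, 1.9, 0.8]
opening: -0.0
finger_force: 0.7
```

```bash
python3 -c "
from cs import *
where(wo(-.03,0,.041),-102.95);print(cs(read_state()['tcp_pos']))
s=shot('scene','s6.png')
a=cv2.resize(s['frame'][170:300,240:430],None,fx=4.2,fy=4.2,interpolation=2)
cv2.imwrite('pics/g6.png',a[:,:,::-1])
"
```

```text
t 13.62 tcp [ 0.5551 -0.0248  0.0415] toolY deg -102.96 tilt z [ 4.e-04 -1.e-04 -1.e+00] F [-1.72  1.89  0.77] open -0.0 ff 0.7 J [-0.15  0.65  1.7  -0.    0.79  1.64]
tool shift now [0.0182 0.0004 0.0005]
turn -0.0002 shift after turn [0.0182 0.0004 0.0005]
[-0.0482  0.0004]
```

View pics/g6.png

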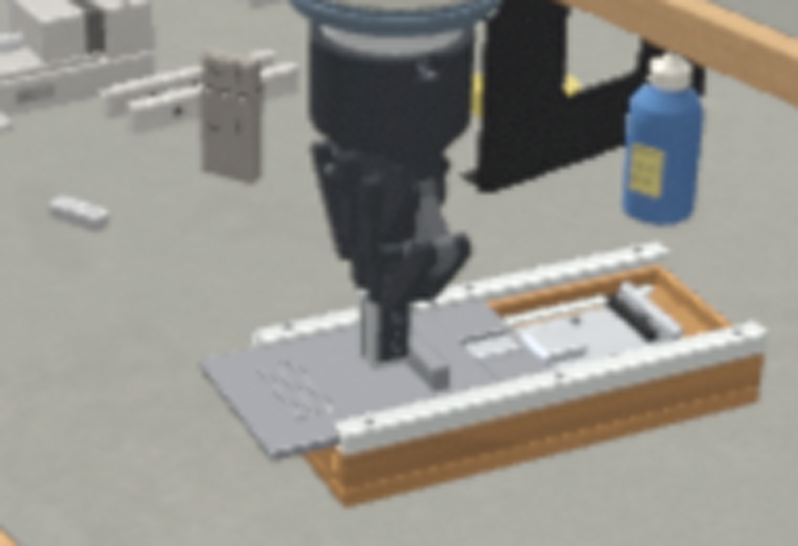

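The fingers push the ridge squarely and the cover runs under the rails with about 2 N of friction. From here I go in smaller steps, watching for the ledge.

apply_moves:
  targets: "0.0025 0 0 0 0;0.0025 0 0 0 0;0.0025 0 0 0 0;0.0025 0 0 0 0;0.0025 0 0 0 0;0.0025 0 0 0 0;0.002 0 0 0 0;0.002 0 0 0 0"

```text
t: 14.33
tcp_pos: [0.5733, -0.0289, 0.0415]
eef_rot: [0.994, -0.113, 0.0, 0.0]
wrist_force: [-0.6, 0.6, 0.7]
opening: -0.004
finger_force: 0.8
```

apply_moves:
  targets: "0.001 0 0 0 0;0.001 0 0 0 0;0.001 0 0 0 0"

```text
t: 14.58
tcp_pos: [0.576, -0.0296, 0.0415]
eef_rot: [0.994, -0.113, 0.0, 0.0]
wrist_force: [-2.1, -0.2, 0.2]
opening: 0.001
finger_force: 0.7
```

apply_moves:
  targets: "0.001 0 0 0 0;0.001 0 0 0 0;0.001 0 0 0 0"

```text
t: 14.83
tcp_pos: [0.5789, -0.0303, 0.0415]
eef_rot: [0.994, -0.113, -0.0, 0.0]
wrist_force: [-2.0, 0.2, -0.0]
opening: -0.007
finger_force: 0.7
```

apply_moves:
  targets: "0.001 0 0 0 0;0.001 0 0 0 0;0.001 0 0 0 0"

```text
t: 15.08
tcp_pos: [0.5815, -0.0308, 0.0414]
eef_rot: [0.994, -0.113, -0.0, -0.0]
wrist_force: [-4.8, 1.1, 3.7]
opening: 0.002
finger_force: 2.3
```

apply_moves:
  targets: "0.001 0 0 0 0;0.001 0 0 0 0"

```text
t: 15.25
tcp_pos: [0.5833, -0.0313, 0.0414]
eef_rot: [0.994, -0.113, -0.0, -0.0]
wrist_force: [-6.6, 1.4, 4.6]
opening: -0.004
finger_force: 2.9
```

apply_moves:
  targets: "0.001 0 0 0 0;0.001 0 0 0 0;0.001 0 0 0 0"

```text
t: 15.5
tcp_pos: [0.586, -0.0319, 0.0414]
eef_rot: [0.994, -0.113, -0.001, -0.0]
wrist_force: [-6.8, 2.4, 5.5]
opening: -0.005
finger_force: 3.7
```

apply_moves:
  targets: "0.001 0 0 0 0;0.001 0 0 0 0;0.001 0 0 0 0;0.001 0 0 0 0"

```text
t: 15.83
tcp_pos: [0.5903, -0.0329, 0.0414]
eef_rot: [0.994, -0.113, -0.0, -0.0]
wrist_force: [-4.7, 2.2, 1.7]
opening: 0.001
finger_force: 2.3
```

On top of the ledge. The tab met it at TCP x of about 0.580, so the click should come near 0.611.

apply_moves:
  targets: "0.0015 0 0 0 0;0.0015 0 0 0 0;0.0015 0 0 0 0;0.0015 0 0 0 0;0.0015 0 0 0 0;0.0015 0 0 0 0;0.0015 0 0 0 0;0.0015 0 0 0 0;0.001 0 0 0 0;0.001 0 0 0 0"

```text
t: 16.67
tcp_pos: [0.6043, -0.0361, 0.0414]
eef_rot: [0.994, -0.113, -0.0, -0.0]
wrist_force: [-4.3, 1.4, 0.1]
opening: 0.001
finger_force: 2.2
```

apply_moves:
  targets: "0.001 0 0 0 0;0.001 0 0 0 0"

```text
t: 16.83
tcp_pos: [0.6062, -0.0365, 0.0414]
eef_rot: [0.994, -0.113, -0.0, -0.0]
wrist_force: [-3.9, 2.0, -1.0]
opening: 0.001
finger_force: 2.2
```

apply_moves:
  targets: "0.001 0 0 0 0"

```text
t: 16.92
tcp_pos: [0.6072, -0.0367, 0.0414]
eef_rot: [0.994, -0.113, -0.0, -0.0]
wrist_force: [-4.6, 1.4, -0.7]
opening: -0.002
finger_force: 2.3
```

apply_moves:
  targets: "0.001 0 0 0 0"

```text
t: 17.0
tcp_pos: [0.6082, -0.037, 0.0414]
eef_rot: [0.994, -0.113, -0.0, -0.0]
wrist_force: [-4.5, 2.1, -0.9]
opening: 0.002
finger_force: 2.3
```

apply_moves:
  targets: "0.0008 0 0 0 0;0 0 0 0 0"

```text
t: 17.17
tcp_pos: [0.6092, -0.0372, 0.0415]
eef_rot: [0.994, -0.113, 0.0, 0.0]
wrist_force: [-2.7, 1.4, -2.6]
opening: 0.001
finger_force: 1.4
```

apply_moves:
  targets: "0.0006 0 0 0 0"

```text
t: 17.25
tcp_pos: [0.6095, -0.0373, 0.0415]
eef_rot: [0.994, -0.113, 0.0, 0.0]
wrist_force: [-4.0, 1.1, -0.7]
opening: 0.001
finger_force: 2.2
```

Still on top; the earlier dip only came from the pause.

apply_moves:
  targets: "0.0008 0 0 0 0"

```text
t: 17.33
tcp_pos: [0.6102, -0.0374, 0.0414]
eef_rot: [0.994, -0.113, -0.0, 0.0]
wrist_force: [-4.2, 1.4, -1.8]
opening: 0.003
finger_force: 2.0
```

apply_moves:
  targets: "0.0008 0 0 0 0"

```text
t: 17.42
tcp_pos: [0.6112, -0.0377, 0.0415]
eef_rot: [0.994, -0.113, 0.0, 0.0]
wrist_force: [-1.1, 1.5, -2.3]
opening: -0.002
finger_force: 1.2
```

apply_moves:
  targets: "0.0006 0 0 0 0"

```text
t: 17.5
tcp_pos: [0.6123, -0.038, 0.0417]
eef_rot: [0.994, -0.113, 0.001, 0.0]
wrist_force: [0.1, -0.7, 1.0]
opening: -0.0
finger_force: 0.0
```

apply_moves:
  targets: "0.0004 0 0 0 0;0 0 0 0 0"

```text
t: 17.67
tcp_pos: [0.6127, -0.0381, 0.0417]
eef_rot: [0.994, -0.113, 0.001, 0.0]
wrist_force: [0.0, 0.0, 0.2]
opening: 0.001
finger_force: 0.0
```

```bash
python3 -c "
from cs import *
where();print(cs(read_state()['tcp_pos']))
s=shot('scene','s7.png')
a=cv2.resize(s['frame'][215:285,330:430],None,fx=7,fy=7,interpolation=2)
cv2.imwrite('pics/g7.png',a[:,:,::-1])
"
```

```text
t 17.67 tcp [ 0.6127 -0.0381  0.0417] toolY deg -102.96 tilt z [ 1.3e-03 -3.0e-04 -1.0e+00] F [0.04 0.03 0.22] open 0.1 ff 0.0 J [-0.16  0.71  1.55 -0.    0.89  1.64]
[0.0109 0.0004]
```

View pics/g7.png

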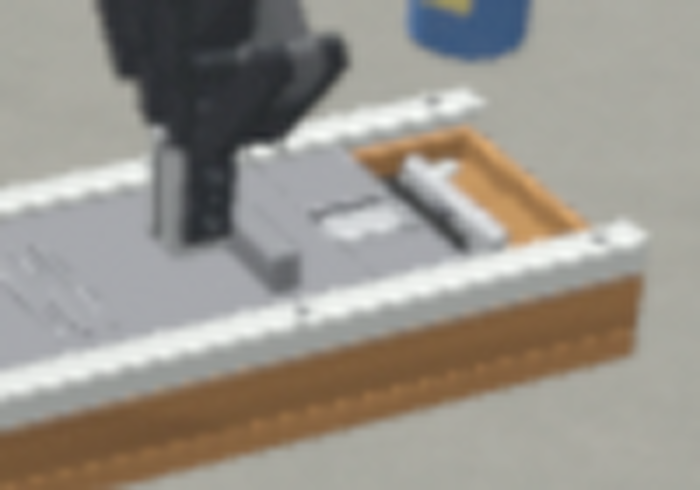

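The cover's leading edge stands just short of the black buffer and the tab lies flat in its slot. The push force went to zero 32 mm after the ledge, so the tab has clicked. I back off, rise and check.

apply_moves:
  targets: "-0.003 0 0 0 0;-0.008 0 0 0 0;0 0 -0.02 0 0;0 0 -0.03 0 0;0 0 -0.03 0 0;-0.03 0 -0.02 0 0;-0.04 0 -0.02 0 0;-0.04 0 0 0 0;-0.04 0 0 0 0;-0.02 0 0 0 0;0 0 0 0 0;0 0 0 0 0"

```text
t: 18.72
tcp_pos: [0.4371, 0.0024, 0.1604]
eef_rot: [0.994, -0.113, 0.0, 0.0]
wrist_force: [1.3, -0.0, 0.0]
opening: 0.004
finger_force: 0.0
```

```bash
python3 -c "
from cs import *
where()
s=shot('scene','s8.png');c=shot('top')
a=cv2.resize(s['frame'][215:285,330:430],None,fx=5,fy=5,interpolation=2)
b=cv2.resize(s['frame'][150:330,180:440],None,fx=1.15,fy=1.15,interpolation=2)
o=np.zeros((350,800,3),np.uint8);o[:350,:500]=a;o[:b.shape[0],500:500+b.shape[1]]=b
cv2.imwrite('pics/g8.png',o[:,:,::-1])
"
```

```text
t 18.72 tcp [0.4371 0.0024 0.1604] toolY deg -102.94 tilt z [ 3.e-04 -0.e+00 -1.e+00] F [ 1.25 -0.04  0.01] open 0.3 ff 0.0 J [-0.13  0.33  1.88 -0.    0.93  1.67]
```

View pics/g8.png

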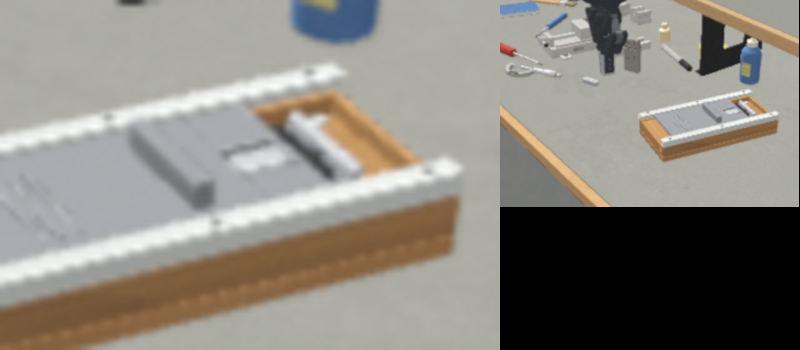

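The cover stands shut just short of the buffer with the tab flat, the arm is clear, and the bystanders are where they were. I hand it in.

```bash
python3 -c "
from cell import sign_off
print(sign_off())"
```

```text
the job is handed in; nothing more can be done
None
```

The wide gauge lies flat in the well and the cover is pushed shut. The push force fell to zero about 32 mm after the ledge, which I took as the click, and I stopped there short of the buffer; the job is handed in at about 19 s.

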